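# Three pots in the paint case, lid held ready

## Task

Stand exactly three of the four small white paint pots upright on the floor of the open plywood case and leave the fourth out of it. Then lift the lid by its handle, carry it over the tall paint jars without disturbing them, and stop with it level and hovering about 15 mm above the case's rim, squarely lined up with the case and never touching it. Finish while still holding the lid there, so that I can check the fit through the gap: do not put it down or let go.

Things in the scene. Friction and masses are not known exactly. Their poses are not given: they have to be found in the camera images.
- case: Open plywood carrying case, fixed to the table: 220 mm long (its x) by 140 mm wide (its y) by 62 mm high, walls and floor 8 mm thick, inside 204 x 124 mm, no dividers. Origin at the centre of its underside, z up. It stands either to the robot's left or to its right, the lid on the other side.
- case_rim (a point): Centre of the case's open mouth, level with the top of its walls (62 mm above the table); axes as the case. (Elsewhere: a fixed mug of brushes, 64 mm across, 210 mm tall, stands beyond the work, 800 mm ahead of the robot and 360 mm to its left.)
- lid: Loose flat plywood lid, lying on the table: 220 mm (its x) by 140 mm (its y), 10 mm thick, the same outline as the case, about 0.25 kg. On top, in the middle, a solid dark wooden handle bar 100 mm long along the lid's x, 16 mm wide (its y), standing 36 mm above the board (46 mm above the underside). Origin at the centre of the underside, z up. Either way round fits the case.
- pot1: One of four identical small white plastic paint pots, closed: an upright cylinder 44 mm across and 45 mm tall, about 60 g, standing on the table in a loose row. Origin at the centre of its underside, z up.
- pot2: One of four identical small white plastic paint pots, closed: an upright cylinder 44 mm across and 45 mm tall, about 60 g, standing on the table in a loose row. Origin at the centre of its underside, z up.
- pot3: One of four identical small white plastic paint pots, closed: an upright cylinder 44 mm across and 45 mm tall, about 60 g, standing on the table in a loose row. Origin at the centre of its underside, z up.
- pot4: One of four identical small white plastic paint pots, closed: an upright cylinder 44 mm across and 45 mm tall, about 60 g, standing on the table in a loose row. Origin at the centre of its underside, z up.
- jar1: One of three big closed paint jars (bystander and obstacle, loose, 0.45 kg): 70 mm across, 100 mm tall. They stand in a row that runs away from the robot, between the case and the lid. Origin at the centre of its underside.
- jar2: One of three big closed paint jars (bystander and obstacle, loose, 0.45 kg): 70 mm across, 88 mm tall. They stand in a row that runs away from the robot, between the case and the lid. Origin at the centre of its underside.
- jar3: One of three big closed paint jars (bystander and obstacle, loose, 0.45 kg): 70 mm across, 100 mm tall. They stand in a row that runs away from the robot, between the case and the lid. Origin at the centre of its underside.

How it is judged:
By the outcome, as a careful person would: the job done as asked, in the order asked, and still so for the second after the job is handed in, while the arm keeps its last pose, push and grip.
It also fails if it takes over 72 s, if anything falls off the work surface, if the arm or the gripper's body presses on something with over 40 N, if the wrist force passes 120 N, or if a joint passes its speed limit or range.

## Robot

A 6-joint arm with a two-finger parallel gripper is mounted at the origin on the work surface. World frame = base frame: x ahead of the robot, y to its left, z up, the work surface at z = 0. Lengths are in m, angles in rad, forces in N, time in s.
With the tool pointing down it reaches from about 0.375 to 0.975 m from the base axis. Payload 3.8 kg.
Tool frame: the origin (TCP) lies at the very end of the fingers, on their centre line; the grasp point (between the pads) lies bot.hold_point_z behind it (bot.hold_point_z is the distance from the TCP to the grasp point, in m); z points along the fingers, y is the line along which they close (so a half turn about z gives the same grasp; the last joint's range is limited). The gripper opens to 85 mm and grips with 20 to 120 N. Pads are 22 mm wide; open, the fingers measure 114 mm over their backs; the gripper's body (76 mm by 85 mm) begins 54 mm behind the grasp point. The pads swing forward as they close: fully open they stand 13 mm farther back than shut.
Start: joints at [-1.328, 0.264, 1.604, -0, 1.274, -0.037], TCP at [0.186, -0.649, 0.231] pointing down, gripper open.
Joint ranges: [-2.63, 2.63], [-0.94, 2.18], [0.31, 2.57], [-1.31, 4.45], [0, 2.66], [-2.55, 2.55]. Speed limits (rad/s): [2.57, 2.57, 3.14, 3.14, 3.14, 3.14].

## Interface

Orientations are given as a rotation vector (axis times angle).
In Python, from workcell import bot, read_camera, camera_info gives the robot as it stands (bot), with the cameras as plain functions.
- The arm moves only by the shell command python3 jog.py 'ROWS' [OPENING] [FORCE]. ROWS is a JSON object whose key "motion" holds a list of rows, 1 to 5 of them, each of 4 numbers: dx, dy, dz in m, then a turn about the tool's z in rad; each row shifts and turns the commanded pose from where the row before left it, along the tool's axes as they then stand; what a row does not reach is not made up. A row lasts 1/8 s, in which the tool goes at most 0.0625 m and 0.188 rad, less where a joint would pass 70% of its speed; a pose out of reach is approached as far as the arm can. OPENING is the opening from 0.0 (shut) to 1.0 (fully open), set as the command begins (- or left out keeps the last). The fingers move at their own pace and stop on an object; FORCE is the grip in N (left out, the last holds). Time passes only in rows, so rows that do not move let the fingers close. It prints the time, the measured TCP pose, the force, the opening and the grip force at its end. Input that does not fit is refused with a message, and nothing moves.
- bot.read_state(): the state, without advancing time (a new reading comes with each control period).
- read_camera(name): name is "side" or "top" or "wrist"; returns the picture (400x640x3 uint8, red, green, blue); there is no depth.
- camera_info(name): a dict with "intrinsics" (3x3 intrinsics, pixels), "extrinsics" (4x4, takes a point from camera to world coordinates). Camera axes: x right, y down, z forward; pixel columns grow to the right and rows downward; lengths in m; the calibration is good to about 2 mm. The wrist camera is an equidistant fisheye: a pixel r from the principal point sees the ray r / f radians off the axis. A picture is of the moment at which its call begins: read the wrist's pose just before it. camera_info takes no time and is no camera call; for the wrist camera it gives the pose at the moment of the call.
- bot.finish_job(): hands the job in; it is judged then, once.
The state is a dict: "time": time; "q": joint angles; "joint_vel": joint speeds; "joint_torque": joint torques, N m; "tool_pos": TCP position; "tcp_rot": TCP orientation; "wrist_force": force on the tool from outside, world axes, zero at the start; "torque": the same for the moment, N m; "width": opening from 0.0 (shut) to 1.0 (fully open); "grip_force": force on a finger pad.
Only numpy, scipy, OpenCV 4.12 (cv2) and the standard library are available. Lean on these libraries where they do the work, as an engineer would, in place of code of your own. Each camera call takes 0.05 s, during which the arm holds its last target. There are 200 camera calls.

## Working session

There is one attempt and no reset: what is moved stays moved. The work goes in short steps, Python scripts to look and compute and a shell command to move; the robot and the scene stay as the last step left them, time stands still between calls to the robot, and variables do not carry over. Pictures are saved under pics/ and viewed, at most 10 in all, crops included, and the job is handed in when it is done.

```bash
ls; mkdir -p pics
python3 - <<'E'
from workcell import bot, read_camera, camera_info
import cv2
s=bot.read_state();print({k:s[k] for k in('time','tool_pos','tcp_rot','width')},bot.hold_point_z)
for n in('top','side'):
    cv2.imwrite(f'pics/{n}0.png',read_camera(n)[:,:,::-1]); i=camera_info(n);print(n,i)
print(camera_info('wrist'))
E
```

```text
jog.py
pics
workcell.py
{'time': 0.0, 'tool_pos': array([ 0.18623932, -0.64802562,  0.22994423]), 'tcp_rot': array([-3.10867513e+00, -4.37739775e-01,  3.64166002e-04]), 'width': 0.9994297595769928} 0.0187
top {'intrinsics': array([[397.50378389,   0.        , 319.12437409],
       [  0.        , 397.50378389, 200.04658469],
       [  0.        ,   0.        ,   1.        ]]), 'extrinsics': array([[-0.01377953, -0.99561854,  0.09248705,  0.47881751],
       [-0.99988777,  0.0131763 , -0.00712983,  0.01032584],
       [ 0.00587996, -0.09257491, -0.99568836,  0.99160905],
       [ 0.        ,  0.        ,  0.        ,  1.        ]])}
side {'intrinsics': array([[399.1228636 ,   0.        , 317.07249702],
       [  0.        , 399.1228636 , 196.57702505],
       [  0.        ,   0.        ,   1.        ]]), 'extrinsics': array([[ 0.95918427, -0.21172595,  0.18745042,  0.39826346],
       [-0.28269253, -0.70128527,  0.65443404, -0.56662006],
       [-0.00710445, -0.68071367, -0.73251514,  0.74353476],
       [ 0.        ,  0.        ,  0.        ,  1.        ]])}
{'intrinsics': array([[309.70691629,   0.        , 321.56380711],
       [  0.        , 309.70691629, 201.26296605],
       [  0.        ,   0.        ,   1.        ]]), 'extrinsics': array([[ 0.27611474, -0.91811348, -0.28430317,  0.2581162 ],
       [-0.96112289, -0.26432889, -0.07983128, -0.62684621],
       [-0.00185536,  0.29529288, -0.95540498,  0.37270718],
       [ 0.        ,  0.        ,  0.        ,  1.        ]])}
```

View pics/top0.png

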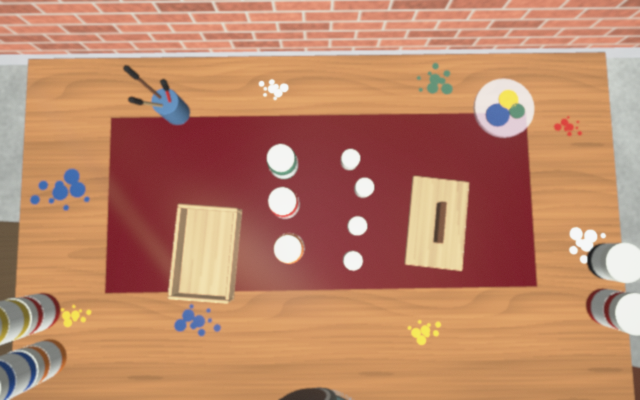

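View pics/side0.png

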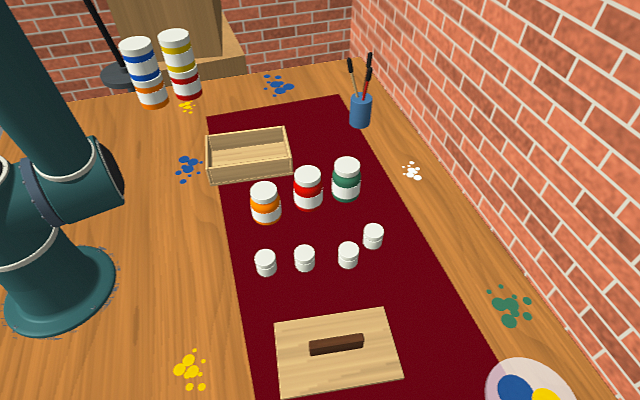

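The case is at the left (top view px ~205,253), the lid at the right (~438,223), jars at column ~284 and pots at column ~355. Next I'll measure blobs by segmentation, and zoom on the case and lid for their corners.

```bash
cat > h.py <<'E'
import numpy as np,cv2
from workcell import bot, read_camera, camera_info
from scipy.spatial.transform import Rotation as R
def w(name,px,z,info=None):
    i=info or camera_info(name);K,T=i['intrinsics'],i['extrinsics']
    a=(np.array(px,float).reshape(-1,2)-K[:2,2])/K[0,0]
    if name=='wrist':
        r=np.linalg.norm(a,axis=1,keepdims=True)+1e-12; d=np.hstack([a/r*np.sin(r),np.cos(r)])
    else: d=np.hstack([a,np.ones((len(a),1))])
    d=d@T[:3,:3].T; o=T[:3,3]
    return o+d*((z-o[2])/d[:,2:])
def st():
    s=bot.read_state();m=R.from_rotvec(s['tcp_rot']).as_matrix();return s,m
E
python3 - <<'E'
from h import *
im=read_camera('top');hsv=cv2.cvtColor(im,cv2.COLOR_RGB2HSV)
m=((hsv[...,1]<50)&(hsv[...,2]>185)).astype('uint8')
n,l,s,c=cv2.connectedComponentsWithStats(m)
for k in range(1,n):
    if s[k,4]>150 and 250<c[k,0]<400 and 120<c[k,1]<290:
        print(s[k],c[k].round(1),[w('top',c[k],z)[0,:2].round(4) for z in(.045,.088,.1)])
b=im[...,::-1]
A=cv2.resize(b[195:310,160:250],None,fx=4.4,fy=4.4,interpolation=cv2.INTER_CUBIC)
B=cv2.resize(b[165:280,395:485],None,fx=4.4,fy=4.4,interpolation=cv2.INTER_CUBIC)
cv2.imwrite('pics/z.png',np.hstack([A,B]))
E
```

```text
[267 144  27  28 606] [280.2 157.7] [array([0.6707, 0.096 ]), array([0.662 , 0.0921]), array([0.6596, 0.091 ])]
[341 149  19  21 306] [350.1 158.7] [array([ 0.6661, -0.0727]), array([ 0.6576, -0.0689]), array([ 0.6552, -0.0678])]
[356 178  18  20 292] [364.3 187. ] [array([ 0.5967, -0.1053]), array([ 0.5913, -0.1   ]), array([ 0.5898, -0.0986])]
[268 187  28  28 608] [281.7 200.5] [array([0.5667, 0.0931]), array([0.5628, 0.0893]), array([0.5616, 0.0883])]
[348 216  19  19 287] [357.2 225.3] [array([ 0.5051, -0.0861]), array([ 0.5039, -0.0817]), array([ 0.5036, -0.0805])]
[274 235  27  28 595] [287.1 248.4] [array([0.4531, 0.0807]), array([0.4542, 0.0775]), array([0.4546, 0.0767])]
[344 251  19  20 290] [352.7 260.4] [array([ 0.4228, -0.0737]), array([ 0.4253, -0.0699]), array([ 0.426 , -0.0688])]
```

View pics/z.png

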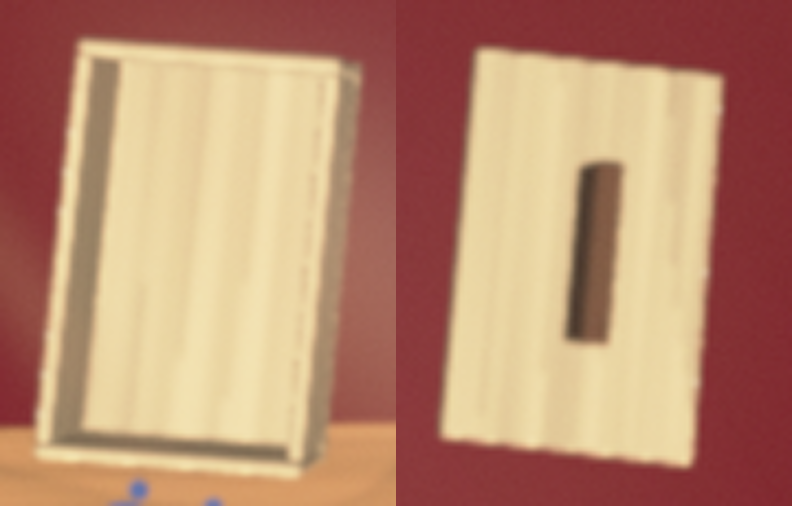

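Left crop: the case rim, corners near (79,40), (341,58), (303,477), (37,459). Right crop: the lid, corners near (80,48), (326,74), (296,467), (45,438), handle near its middle. I'll fit known rectangles to these.

```bash
cat >> h.py <<'E'
def fitrect(P,L=.22,W=.14):  # corners TL,TR,BR,BL : (far,left),(far,right),(near,right),(near,left)
    M=np.array([[L,W],[L,-W],[-L,-W],[-L,W]])/2
    c=P.mean(0);A=(P-c).T@M; th=np.arctan2(A[1,0]-A[0,1],A[0,0]+A[1,1])
    Rm=np.array([[np.cos(th),-np.sin(th)],[np.sin(th),np.cos(th)]])
    return c,th,((P-c)-M@Rm.T)*1000
E
python3 - <<'E'
from h import *
f=lambda c,o:(np.array(c)+.5)/4.4-.5+o
for c,o,z in(([(79,40),(341,58),(303,477),(37,459)],(160,195),.062),([(80,48),(326,74),(296,467),(45,438)],(395,165),.01)):
    P=w('top',f(c,np.array(o)),z)[:,:2]; c_,t,r=fitrect(P);print(c_.round(4),round(t,4),r.round(1).tolist())
print(st()[1].round(3))
# handle top
h=[(587,163),(622,163),(607,342),(575,341)]
print(w('top',f(np.array(h)-[396,0],np.array((395,165))),.046)[:,:2].round(4))
T=camera_info('wrist')['extrinsics'];s,m=st()
print(m.T@(T[:3,3]-s['tool_pos']))
E
```

```text
[0.4459 0.2747] -0.0824 [[-0.4, -0.1], [-0.3, 0.1], [0.5, 0.6], [0.2, -0.6]]
[ 0.5104 -0.2875] -0.124 [[0.2, 0.1], [0.8, -0.2], [-0.8, -0.0], [-0.2, 0.2]]
[[ 0.961  0.276 -0.   ]
 [ 0.276 -0.961  0.002]
 [ 0.    -0.002 -1.   ]]
[[ 0.559  -0.2808]
 [ 0.5588 -0.2999]
 [ 0.4621 -0.2876]
 [ 0.4629 -0.2704]]
[ 0.0749569  -0.00086166 -0.14265141]
```

```bash
cat > d.py <<'E'
import sys
from h import *
# args: x y z yaw -> delta in tool axes (after turning)
s,m=st(); t=[float(a) for a in sys.argv[1:5]]
yaw=np.arctan2(m[1,0],m[0,0]); turn=yaw-t[3]
c,n=np.cos(t[3]),np.sin(t[3]); D=np.array([[c,n,0],[n,-c,0],[0,0,-1]])
print('pos',s['tool_pos'].round(4),'yaw',yaw.round(4),'tilt',(m[:,2]+[0,0,1]).round(4),'q6',s['q'][5].round(2),'w',round(s['width'],3),'t',s['time'])
print('turn first',turn.round(4),'then d',(D.T@(np.array(t[:3])-s['tool_pos'])).round(4))
E
python3 jog.py '{"motion":[[0,0,0,0.181],[0,0,0,0.181]]}' 0.9 60; python3 d.py 0.594 -0.103 0.16 -0.0824
```

```text
time: 0.4
tool_pos: [0.1863, -0.6484, 0.2307]
tcp_rot: [-3.138, 0.138, 0.0]
wrist_force: [1.0, 0.8, -0.3]
width: 0.9
grip_force: 0.0
pos [ 0.1863 -0.6484  0.2307] yaw -0.0881 tilt [-0.0002  0.001   0.    ] q6 0.33 w 0.9 t 0.4
turn first -0.0057 then d [ 0.3614 -0.5771  0.0707]
```

```bash
python3 jog.py '{"motion":[[0.03,-0.048,0,0],[0.03,-0.048,0,0],[0.03,-0.048,0,0],[0.03,-0.048,0,0],[0.03,-0.048,0,0]]}' >/dev/null;  python3 jog.py '{"motion":[[0.03,-0.048,0,0],[0.03,-0.048,0,0],[0.03,-0.048,0.02,0],[0.03,-0.048,0.02,0],[0.03,-0.048,0.02,0]]}' >/dev/null; python3 jog.py '{"motion":[[0.03,-0.048,0,0],[0.03,-0.045,0.01,-0.0057],[0,0,0,0]]}'; python3 d.py 0.5975 -0.106 0.012 -0.0824
python3 - <<'E'
from h import *
i=camera_info('wrist'); im=read_camera('wrist');cv2.imwrite('pics/w1.png',im[...,::-1])
K,T=i['intrinsics'],i['extrinsics']
for p in((.666,-.073,.045),(.5975,-.106,.045),(.505,-.086,.045),(.423,-.074,.045)):
    v=T[:3,:3].T@(np.array(p)-T[:3,3]);r=np.arctan2(np.hypot(*v[:2]),v[2]);print((K[:2,2]+K[0,0]*r*v[:2]/np.hypot(*v[:2])).round(1))
E
```

```text
time: 2.02
tool_pos: [0.5933, -0.104, 0.16]
tcp_rot: [-3.138, 0.113, 0.002]
wrist_force: [-0.1, -0.1, -0.0]
width: 0.9
grip_force: 0.0
pos [ 0.5933 -0.104   0.16  ] yaw -0.0719 tilt [-0.0014  0.0011  0.    ] q6 1.43 w 0.9 t 2.025
turn first 0.0105 then d [0.0044 0.0017 0.148 ]
[278.7 114. ]
[324.4 190.8]
[310.5 283.7]
[306.4 344.6]
```

View pics/w1.png

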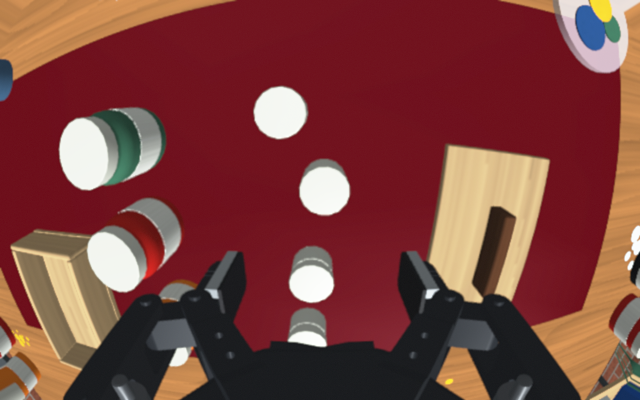

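The wrist view agrees with the estimate: pot B appears at (325,190), predicted (324,191). I'll go down and grip it.

```bash
python3 jog.py '{"motion":[[0.004,0.002,0.05,0.0105],[0,0,0.05,0],[0,0,0.03,0],[0,0,0.02,0],[0,0,0,0]]}' >/dev/null; python3 d.py 0.5975 -0.106 0.010 -0.0824;  python3 jog.py '{"motion":[[0,0,0,0],[0,0,0,0],[0,0,0,0],[0,0,0,0],[0,0,0,0]]}' 0 35;  python3 jog.py '{"motion":[[0,0,-0.03,0],[0,0,-0.05,0],[0,0,-0.05,0],[0,0,-0.03,0],[0,0,0,0]]}';python3 d.py 0.5073 0.2696 0.17 -0.0824
```

```text
pos [ 0.5944 -0.1101  0.0099] yaw -0.0881 tilt [-0.0031  0.0006  0.    ] q6 1.43 w 0.898 t 2.7
turn first -0.0057 then d [ 0.0027 -0.0043 -0.0001]
time: 3.32
tool_pos: [0.5979, -0.11, 0.0135]
tcp_rot: [3.138, -0.136, 0.006]
wrist_force: [-0.2, -0.3, 6.3]
width: 0.503
grip_force: 36.0
time: 3.95
tool_pos: [0.5985, -0.11, 0.1753]
tcp_rot: [3.137, -0.136, 0.011]
wrist_force: [-0.6, -0.3, -0.5]
width: 0.504
grip_force: 35.8
pos [ 0.5985 -0.11    0.1753] yaw -0.0868 tilt [ 0.0072 -0.0017  0.    ] q6 1.43 w 0.504 t 3.95
turn first -0.0044 then d [-0.1221 -0.3708  0.0053]
```

```bash
python3 jog.py '{"motion":[[-0.0174,-0.053,0,-0.004],[-0.0174,-0.053,0,0],[-0.0174,-0.053,0,0],[-0.0174,-0.053,0,0],[-0.0174,-0.053,0,0]]}' >/dev/null;  python3 jog.py '{"motion":[[-0.0174,-0.053,0,0],[-0.0174,-0.053,0,0],[0,0,0,0],[0,0,0,0]]}'; python3 d.py 0.5077 0.2696 0.024 -0.0824
```

```text
time: 5.08
tool_pos: [0.5046, 0.2698, 0.1695]
tcp_rot: [3.137, -0.128, -0.004]
wrist_force: [-1.1, 0.4, -0.5]
width: 0.504
grip_force: 36.0
pos [0.5046 0.2698 0.1695] yaw -0.0818 tilt [-0.0025 -0.0019  0.    ] q6 2.1 w 0.504 t 5.075
turn first 0.0006 then d [ 3.100e-03 -1.000e-04  1.455e-01]
```

```bash
python3 jog.py '{"motion":[[0.003,0,0.05,0],[0,0,0.05,0],[0,0,0.03,0],[0,0,0.0105,0],[0,0,0.005,0]]}' >/dev/null;python3 jog.py '{"motion":[[0,0,0,0],[0,0,0,0]]}'; python3 d.py 0.5077 0.2696 0.022 -0.0824
```

```text
time: 5.95
tool_pos: [0.5099, 0.2706, 0.0274]
tcp_rot: [-3.138, 0.13, -0.004]
wrist_force: [0.6, 0.7, -1.4]
width: 0.501
grip_force: 36.0
pos [0.5099 0.2706 0.0274] yaw -0.0831 tilt [0.0026 0.0012 0.    ] q6 2.1 w 0.501 t 5.95
turn first -0.0007 then d [-0.0021  0.0012  0.0054]
```

```bash
for i in 1; do python3 jog.py '{"motion":[[0,0,0.002,0],[0,0,0,0]]}'|egrep 'pos|force'; python3 jog.py '{"motion":[[0,0,0.002,0],[0,0,0,0]]}'|egrep 'pos|force'; python3 jog.py '{"motion":[[0,0,0.002,0],[0,0,0,0]]}'|egrep 'pos|force';done
```

```text
tool_pos: [0.5088, 0.2703, 0.0242]
wrist_force: [-0.5, -0.6, -0.3]
grip_force: 36.0
tool_pos: [0.5086, 0.2701, 0.0216]
wrist_force: [-0.2, 0.7, -0.2]
grip_force: 36.0
tool_pos: [0.5086, 0.2701, 0.0215]
wrist_force: [-5.6, -3.1, 11.0]
grip_force: 37.2
```

Contact came at TCP z ≈ 0.0215, as expected. I'll release, go up and move to pot C.

```bash
python3 jog.py '{"motion":[[0,0,-0.001,0],[0,0,0,0],[0,0,0,0],[0,0,0,0]]}' 0.72;python3 jog.py '{"motion":[[0,0,-0.02,0],[0,0,-0.05,0],[0,0,-0.05,0],[0,0,-0.02,0],[0,0,0,0]]}'; python3 d.py 0.5055 -0.087 0.16 -0.0824
```

```text
time: 7.2
tool_pos: [0.5085, 0.27, 0.0205]
tcp_rot: [3.139, -0.13, -0.001]
wrist_force: [0.6, 0.6, -0.3]
width: 0.718
grip_force: 0.0
time: 7.82
tool_pos: [0.51, 0.2708, 0.1634]
tcp_rot: [-3.137, 0.13, -0.007]
wrist_force: [-0.2, -0.8, -0.4]
width: 0.714
grip_force: 0.0
pos [0.51   0.2708 0.1634] yaw -0.083 tilt [0.0043 0.0021 0.    ] q6 2.1 w 0.714 t 7.825
turn first -0.0006 then d [0.0249 0.3569 0.0034]
```

```bash
python3 jog.py '{"motion":[[0.0035,0.051,0,0],[0.0035,0.051,0,0],[0.0035,0.051,0,0],[0.0035,0.051,0,0],[0.0035,0.051,0,0]]}' 0.9 >/dev/null;  python3 jog.py '{"motion":[[0.0035,0.051,0,0],[0.0035,0.051,0,0],[0,0,0,0],[0,0,0,0]]}'; python3 d.py 0.5055 -0.087 0.012 -0.0824
python3 - <<'E'
from h import *
cv2.imwrite('pics/t2.png',read_camera('top')[...,::-1])
E
```

```text
time: 8.95
tool_pos: [0.5021, -0.0872, 0.1588]
tcp_rot: [-3.138, 0.132, 0.006]
wrist_force: [-0.2, 0.7, 0.3]
width: 0.898
grip_force: 0.0
pos [ 0.5021 -0.0872  0.1588] yaw -0.0841 tilt [-0.0035  0.0014  0.    ] q6 1.43 w 0.898 t 8.95
turn first -0.0017 then d [ 0.0034 -0.0005  0.1468]
```

View pics/t2.png

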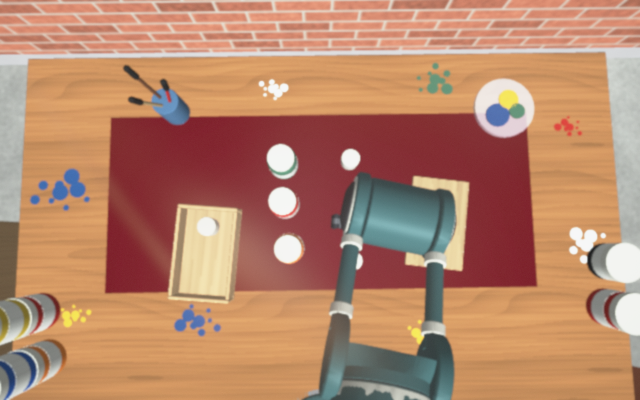

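The first pot stands upright in the far end of the case, at px (207,226), and the jars and the other pots look untouched. Next is pot C.

```bash
python3 jog.py '{"motion":[[0.003,0,0.05,0],[0,0,0.05,0],[0,0,0.03,0],[0,0,0.015,0],[0,0,0,0]]}' >/dev/null; python3 d.py 0.5055 -0.087 0.012 -0.0824;  python3 jog.py '{"motion":[[0,0,0,0],[0,0,0,0],[0,0,0,0],[0,0,0,0],[0,0,0,0]]}' 0 35;  python3 jog.py '{"motion":[[0,0,-0.03,0],[0,0,-0.05,0],[0,0,-0.05,0],[0,0,-0.03,0],[0,0,0,0]]}';python3 d.py 0.4459 0.2747 0.17 -0.0824
```

```text
pos [ 0.5056 -0.0868  0.0148] yaw -0.0815 tilt [-0.0024  0.0006  0.    ] q6 1.43 w 0.897 t 9.625
turn first 0.0009 then d [-0.0001  0.0002  0.0028]
time: 10.25
tool_pos: [0.5082, -0.0883, 0.0177]
tcp_rot: [3.138, -0.131, 0.006]
wrist_force: [-0.7, 0.9, 6.5]
width: 0.5
grip_force: 36.0
time: 10.88
tool_pos: [0.5087, -0.0886, 0.1793]
tcp_rot: [3.138, -0.131, 0.011]
wrist_force: [0.8, -0.8, -0.8]
width: 0.499
grip_force: 35.8
pos [ 0.5087 -0.0886  0.1793] yaw -0.0832 tilt [ 0.007  -0.0016  0.    ] q6 1.43 w 0.499 t 10.875
turn first -0.0008 then d [-0.0925 -0.3569  0.0093]
```

```bash
python3 jog.py '{"motion":[[-0.0132,-0.051,0,0],[-0.0132,-0.051,0,0],[-0.0132,-0.051,0,0],[-0.0132,-0.051,0,0],[-0.0132,-0.051,0,0]]}' >/dev/null;  python3 jog.py '{"motion":[[-0.0132,-0.051,0,0],[-0.0132,-0.051,0,0],[0,0,0,0],[0,0,0,0]]}'>/dev/null; python3 d.py 0.4459 0.2747 0.031 -0.0824
```

```text
pos [0.4429 0.2748 0.174 ] yaw -0.082 tilt [-0.0025 -0.002   0.    ] q6 2.16 w 0.501 t 12.0
turn first 0.0004 then d [ 0.003  -0.0002  0.143 ]
```

```bash
python3 jog.py '{"motion":[[0.002,0,0.05,0],[0,0,0.05,0],[0,0,0.03,0],[0,0,0.013,0],[0,0,0,0]]}' >/dev/null; python3 jog.py '{"motion":[[0,0,0.002,0],[0,0,0,0]]}'|egrep 'pos|force'; python3 jog.py '{"motion":[[0,0,0.002,0],[0,0,0,0]]}'|egrep 'pos|force'; python3 jog.py '{"motion":[[0,0,0.0015,0],[0,0,0,0]]}'|egrep 'pos|force'
```

```text
tool_pos: [0.4471, 0.2758, 0.0322]
wrist_force: [0.4, 0.4, -0.4]
grip_force: 36.0
tool_pos: [0.4461, 0.2755, 0.0291]
wrist_force: [-0.4, 0.0, -0.5]
grip_force: 36.0
tool_pos: [0.4458, 0.2753, 0.0271]
wrist_force: [-0.0, 0.0, 0.8]
grip_force: 36.0
```

```bash
python3 jog.py '{"motion":[[0,0,0.0015,0],[0,0,0,0]]}'|egrep 'pos|force';python3 jog.py '{"motion":[[0,0,0,0],[0,0,0,0],[0,0,0,0],[0,0,0,0]]}' 0.72|egrep 'pos|force';python3 jog.py '{"motion":[[0,0,-0.02,0],[0,0,-0.05,0],[0,0,-0.05,0],[0,0,-0.02,0],[0,0,0,0]]}' >/dev/null; python3 d.py 0.424 -0.075 0.16 -0.0824
```

```text
tool_pos: [0.446, 0.2753, 0.0257]
wrist_force: [-0.4, 0.4, -0.5]
grip_force: 36.1
tool_pos: [0.446, 0.2753, 0.0258]
wrist_force: [0.1, 0.9, 1.2]
grip_force: 0.0
pos [0.4474 0.2761 0.1681] yaw -0.083 tilt [0.0043 0.0024 0.    ] q6 2.16 w 0.721 t 14.75
turn first -0.0006 then d [0.0055 0.3519 0.0081]
```

```bash
python3 jog.py '{"motion":[[0.0008,0.0503,0,0],[0.0008,0.0503,0,0],[0.0008,0.0503,0,0],[0.0008,0.0503,0,0],[0.0008,0.0503,0,0]]}' 0.9 >/dev/null;  python3 jog.py '{"motion":[[0.0008,0.0503,0,0],[0.0008,0.0503,0,0],[0,0,0,0],[0,0,0,0]]}'>/dev/null; python3 d.py 0.424 -0.075 0.0145 -0.0824
python3 - <<'E'
from h import *
im=read_camera('top')[...,::-1]; cv2.imwrite('pics/t3.png',cv2.resize(im[130:310,150:400],None,fx=3,fy=3))
E
```

```text
pos [ 0.4214 -0.0757  0.1643] yaw -0.0842 tilt [-0.0025  0.0012  0.    ] q6 1.42 w 0.898 t 15.875
turn first -0.0018 then d [ 0.0025 -0.0009  0.1498]
```

View pics/t3.png

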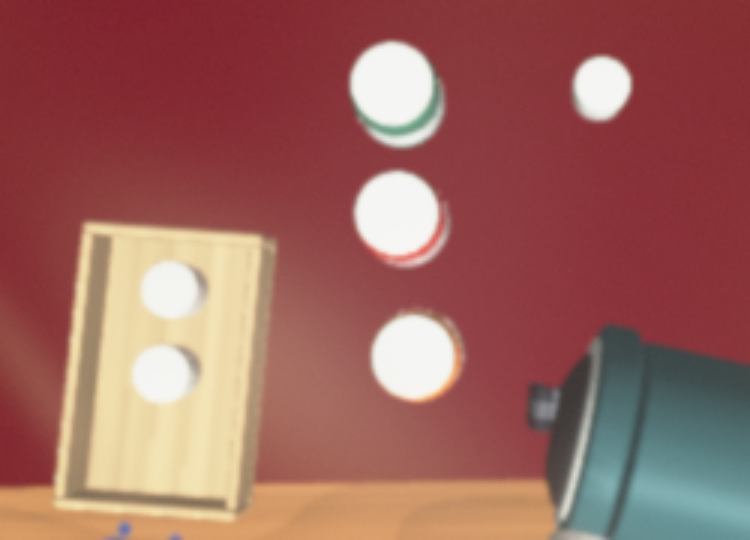

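Two pots stand upright in the case, at crop px (173,290) and (165,375). There is room for the third below them. Now pot D.

```bash
python3 jog.py '{"motion":[[0.0025,0,0.05,0],[0,0,0.05,0],[0,0,0.03,0],[0,0,0.018,0],[0,0,0,0]]}' >/dev/null; python3 d.py 0.424 -0.075 0.012 -0.0824;  python3 jog.py '{"motion":[[0,0,0,0],[0,0,0,0],[0,0,0,0],[0,0,0,0],[0,0,0,0]]}' 0 35;  python3 jog.py '{"motion":[[0,0,-0.03,0],[0,0,-0.05,0],[0,0,-0.05,0],[0,0,-0.03,0],[0,0,0,0]]}'>/dev/null;python3 d.py 0.3841 0.2798 0.17 -0.0824
```

```text
pos [ 0.423  -0.0743  0.0159] yaw -0.0804 tilt [-0.0047  0.0013  0.    ] q6 1.42 w 0.899 t 16.55
turn first 0.002 then d [0.0011 0.0006 0.0039]
time: 17.18
tool_pos: [0.4263, -0.0763, 0.0191]
tcp_rot: [-3.139, 0.131, -0.004]
wrist_force: [0.2, 1.8, 6.6]
width: 0.502
grip_force: 36.0
pos [ 0.427  -0.0769  0.1808] yaw -0.0832 tilt [ 0.0066 -0.0017  0.    ] q6 1.42 w 0.503 t 17.8
turn first -0.0008 then d [-0.0721 -0.352   0.0108]
```

```bash
python3 jog.py '{"motion":[[-0.0103,-0.0503,0,0],[-0.0103,-0.0503,0,0],[-0.0103,-0.0503,0,0],[-0.0103,-0.0503,0,0],[-0.0103,-0.0503,0,0]]}' >/dev/null;  python3 jog.py '{"motion":[[-0.0103,-0.0503,0,0],[-0.0103,-0.0503,0,0],[0,0,0,0],[0,0,0,0]]}'>/dev/null; python3 d.py 0.3841 0.2798 0.031 -0.0824
```

```text
pos [0.3811 0.2796 0.176 ] yaw -0.0821 tilt [-0.0026 -0.0025  0.    ] q6 2.23 w 0.505 t 18.925
turn first 0.0003 then d [ 0.0029 -0.0004  0.145 ]
```

```bash
python3 jog.py '{"motion":[[0.002,0,0.05,0],[0,0,0.05,0],[0,0,0.03,0],[0,0,0.013,0],[0,0,0,0]]}' >/dev/null; python3 jog.py '{"motion":[[0,0,0.002,0],[0,0,0,0]]}'|egrep 'pos|force'; python3 jog.py '{"motion":[[0,0,0.002,0],[0,0,0,0]]}'|egrep 'pos|force'; python3 jog.py '{"motion":[[0,0,0.0015,0],[0,0,0,0]]}'|egrep 'pos|force'
```

```text
tool_pos: [0.3853, 0.2811, 0.0341]
wrist_force: [-0.8, 0.4, -0.7]
grip_force: 36.0
tool_pos: [0.3842, 0.2806, 0.031]
wrist_force: [-0.7, -0.4, -0.2]
grip_force: 36.0
tool_pos: [0.384, 0.2804, 0.0291]
wrist_force: [-0.5, -0.1, 0.1]
grip_force: 36.0
```

```bash
python3 jog.py '{"motion":[[0,0,0.002,0],[0,0,0,0]]}'|egrep 'pos|force';python3 jog.py '{"motion":[[0,0,0,0],[0,0,0,0],[0,0,0,0],[0,0,0,0]]}' 0.72|egrep 'pos|force';python3 jog.py '{"motion":[[0,0,-0.02,0],[0,0,-0.05,0],[0,0,-0.05,0],[0,0,-0.02,0],[0,0,0,0.0416]]}' >/dev/null; python3 d.py 0.5106 -0.2865 0.16 -0.124
```

```text
tool_pos: [0.3842, 0.2805, 0.0272]
wrist_force: [0.3, -0.6, -0.2]
grip_force: 36.1
tool_pos: [0.3842, 0.2804, 0.0273]
wrist_force: [0.3, -0.0, 0.2]
grip_force: 0.0
pos [0.3858 0.2815 0.1703] yaw -0.1256 tilt [0.0047 0.0031 0.    ] q6 2.27 w 0.721 t 21.675
turn first -0.0016 then d [0.1941 0.5482 0.0103]
```

```bash
python3 jog.py '{"motion":[[0.0176,0.0498,0,0],[0.0176,0.0498,0,0],[0.0176,0.0498,0,0],[0.0176,0.0498,0,0],[0.0176,0.0498,0,0]]}' 0.6 >/dev/null; python3 jog.py '{"motion":[[0.0176,0.0498,0,0],[0.0176,0.0498,0,0],[0.0176,0.0498,0,0],[0.0176,0.0498,0,0],[0.0176,0.0498,0,0]]}' >/dev/null; python3 jog.py '{"motion":[[0.018,0.05,0,0],[0,0,0,0],[0,0,0,0]]}'>/dev/null; python3 d.py 0.5106 -0.2865 0.014 -0.124
python3 - <<'E'
from h import *
i=camera_info('wrist'); im=read_camera('wrist');cv2.imwrite('pics/w4.png',im[...,::-1])
K,T=i['intrinsics'],i['extrinsics']
c,s=np.cos(-.124),np.sin(-.124)
for a,b in((50,8),(50,-8),(-50,-8),(-50,8)):
    p=np.array([.5106+(c*a-s*b)/1000,-.2865+(s*a+c*b)/1000,.046])
    v=T[:3,:3].T@(p-T[:3,3]);r=np.arctan2(np.hypot(*v[:2]),v[2]);print((K[:2,2]+K[0,0]*r*v[:2]/np.hypot(*v[:2])).round(1))
E
```

```text
pos [ 0.508  -0.2871  0.1667] yaw -0.1254 tilt [-0.0011  0.0012  0.    ] q6 1.14 w 0.599 t 23.3
turn first -0.0014 then d [ 0.0025 -0.0009  0.1527]
[311.8 134.3]
[330.7 134.3]
[330.  242.8]
[312.9 242.8]
```

View pics/w4.png

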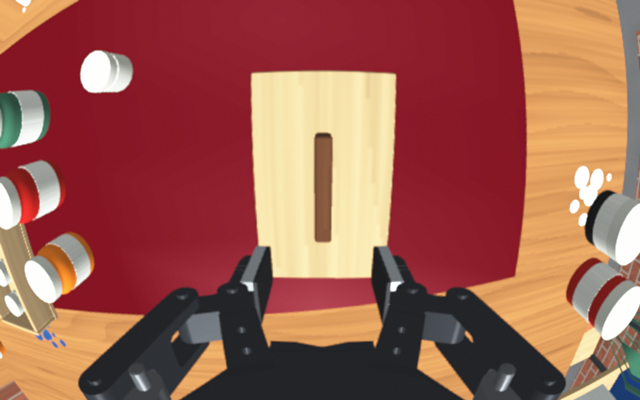

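The handle spans px (314–332, 133–242), about 1.5 px right of the prediction, so the lid sits at y ≈ −0.2878. I'll descend and grip.

```bash
python3 jog.py '{"motion":[[0.002,0,0.05,0],[0,0.001,0.05,0],[0,0,0.03,0],[0,0,0.015,0],[0,0,0,0]]}' >/dev/null; python3 jog.py '{"motion":[[0,0,0.004,0],[0,0,0,0]]}'; python3 d.py 0.5106 -0.2878 0.0165 -0.124
```

```text
time: 24.22
tool_pos: [0.5114, -0.2892, 0.0196]
tcp_rot: [3.134, -0.195, 0.003]
wrist_force: [-0.1, -0.1, 0.7]
width: 0.6
grip_force: 0.0
pos [ 0.5114 -0.2892  0.0196] yaw -0.1245 tilt [ 0.002  -0.0012  0.    ] q6 1.14 w 0.6 t 24.225
turn first -0.0005 then d [-0.001  -0.0012  0.0031]
```

```bash
python3 jog.py '{"motion":[[0,-0.001,0.003,0],[0,0,0,0],[0,0,0,0]]}'|egrep pos; python3 jog.py '{"motion":[[0,0,0,0],[0,0,0,0],[0,0,0,0],[0,0,0,0],[0,0,0,0]]}' 0 90; python3 jog.py '{"motion":[[0,0,0,0],[0,0,0,0],[0,0,0,0]]}'; python3 jog.py '{"motion":[[0,0,-0.005,0],[0,0,-0.01,0],[0,0,-0.015,0],[0,0,0,0],[0,0,0,0]]}';python3 d.py 0.5106 -0.2875 0.2 -0.124
```

```text
tool_pos: [0.5106, -0.2877, 0.0154]
time: 25.22
tool_pos: [0.5108, -0.2879, 0.0155]
tcp_rot: [3.135, -0.196, 0.001]
wrist_force: [-0.3, -0.7, 1.5]
width: 0.172
grip_force: 89.1
time: 25.6
tool_pos: [0.5108, -0.2879, 0.0155]
tcp_rot: [3.135, -0.196, 0.001]
wrist_force: [-0.3, -0.8, 4.1]
width: 0.172
grip_force: 89.3
time: 26.22
tool_pos: [0.5107, -0.2877, 0.0456]
tcp_rot: [3.135, -0.196, 0.001]
wrist_force: [-0.2, 0.3, -2.6]
width: 0.173
grip_force: 88.6
pos [ 0.5107 -0.2877  0.0456] yaw -0.1246 tilt [ 0.0005 -0.0003  0.    ] q6 1.14 w 0.173 t 26.225
turn first -0.0006 then d [-1.000e-04 -2.000e-04 -1.544e-01]
```

The lid is in the grip and lifted level. I'll raise it, then carry it over.

```bash
python3 jog.py '{"motion":[[0,0,-0.02,0],[0,0,-0.035,0],[0,0,-0.04,0],[0,0,-0.03,0],[0,0,0,0]]}' >/dev/null; python3 jog.py '{"motion":[[0,0,0,-0.021],[0,0,0,-0.021],[0,0,0,0]]}'; python3 d.py 0.4459 0.2747 0.17 -0.0824
python3 - <<'E'
from h import *
im=read_camera('side')[...,::-1]; cv2.imwrite('pics/s5.png',im)
E
```

```text
time: 27.22
tool_pos: [0.5097, -0.2871, 0.1685]
tcp_rot: [-3.137, 0.129, 0.004]
wrist_force: [0.4, -0.8, -3.5]
width: 0.173
grip_force: 88.6
pos [ 0.5097 -0.2871  0.1685] yaw -0.0823 tilt [-0.0026  0.0016  0.    ] q6 1.1 w 0.173 t 27.225
turn first 0.0001 then d [-0.1098 -0.5547 -0.0015]
```

View pics/s5.png

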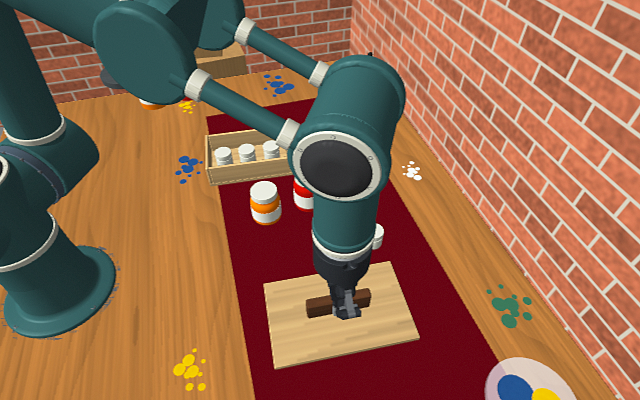

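Three pots stand upright in the case (px 223–272, ~152), and the lid hangs level from its handle at (342,300). Carrying it across now.

```bash
python3 jog.py '{"motion":[[-0.004,-0.02,0,0],[-0.0084,-0.0427,0,0],[-0.0084,-0.0427,0,0],[-0.0084,-0.0427,0,0],[-0.0084,-0.0427,0,0]]}' >/dev/null; python3 jog.py '{"motion":[[-0.0084,-0.0427,0,0],[-0.0084,-0.0427,0,0],[-0.0084,-0.0427,0,0],[-0.0084,-0.0427,0,0],[-0.0084,-0.0427,0,0]]}' >/dev/null; python3 jog.py '{"motion":[[-0.0084,-0.0427,0,0],[-0.0084,-0.0427,0,0],[-0.0084,-0.0427,0,0],[-0.004,-0.02,0,0],[0,0,0,0]]}' ; python3 d.py 0.4459 0.2747 0.13 -0.0824
```

```text
time: 29.15
tool_pos: [0.4468, 0.2729, 0.1701]
tcp_rot: [3.139, -0.125, -0.001]
wrist_force: [0.0, 0.1, -2.3]
width: 0.17
grip_force: 88.6
pos [0.4468 0.2729 0.1701] yaw -0.0798 tilt [-0.0005 -0.0004  0.    ] q6 2.15 w 0.17 t 29.15
turn first 0.0026 then d [-0.0011 -0.0017  0.0401]
```

```bash
python3 jog.py '{"motion":[[-0.001,-0.0017,0.025,0.0026],[0,0,0.02,0],[0,0,0.013,0],[0,0,0,0],[0,0,0,0]]}' >/dev/null; python3 d.py 0.4459 0.2747 0.0925 -0.0824
python3 - <<'E'
from h import *
s,m=st(); i=camera_info('wrist'); im=read_camera('wrist')[...,::-1]; side=read_camera('side')[...,::-1]
np.savez('w6',pos=s['tool_pos'],m=m,im=im,T=i['extrinsics'])
cv2.imwrite('pics/w6.png',np.hstack([cv2.resize(im[50:300,200:450],(400,400)),cv2.resize(side[100:220,180:300],(400,400),interpolation=cv2.INTER_CUBIC)]))
E
```

```text
pos [0.4475 0.2735 0.1131] yaw -0.0857 tilt [0.0011 0.0005 0.    ] q6 2.16 w 0.172 t 29.775
turn first -0.0033 then d [-0.0017 -0.001   0.0206]
```

View pics/w6.png

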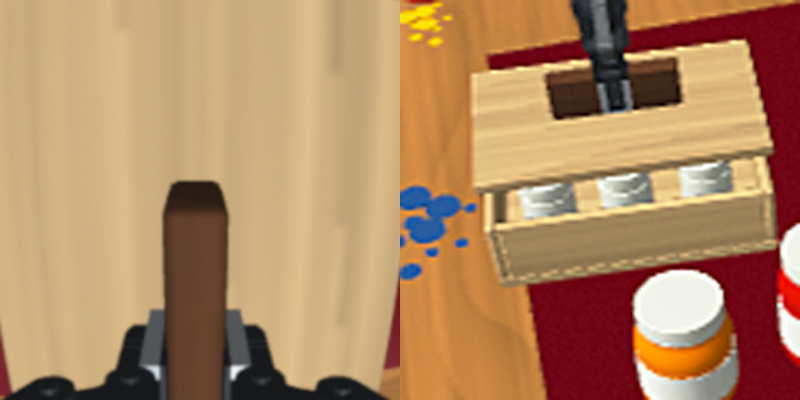

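The lid hangs squarely over the case with the pots visible through the gap. I'll descend to the hover height and compare predicted and seen corners in the side view.

```bash
python3 jog.py '{"motion":[[-0.0008,-0.0005,0.01,0],[0,0,0.007,0],[0,0,0.003,0],[0,0,0,0],[0,0,0,0]]}' >/dev/null; python3 jog.py '{"motion":[[0,0,0,0],[0,0,0,0],[0,0,0,0]]}'; python3 d.py 0.4459 0.2747 0.0925 -0.0824
python3 - <<'E'
from h import *
s,m=st(); i=camera_info('side'); side=read_camera('side')[...,::-1]
K,T=i['intrinsics'],i['extrinsics']; k=6.5
big=cv2.resize(side[105:190,195:310],None,fx=k,fy=k,interpolation=cv2.INTER_CUBIC)
def draw(c,yaw,z,col):
    P=[]
    for a,b in((.11,.07),(.11,-.07),(-.11,-.07),(-.11,.07)):
        p=np.array([c[0]+np.cos(yaw)*a-np.sin(yaw)*b,c[1]+np.sin(yaw)*a+np.cos(yaw)*b,z]);v=T[:3,:3].T@(p-T[:3,3]);P.append(K[:2,2]+K[0,0]*v[:2]/v[2])
    P=((np.array(P)-[195,105]+.5)*k-.5).round().astype(int); print(P.tolist())
    cv2.polylines(big,[P],True,col,1)
yaw=np.arctan2(m[1,0],m[0,0]); z=s['tool_pos'][2]-.0155
draw(s['tool_pos'],yaw,z+.01,(255,0,0));draw((.4459,.2747),-.0824,.062,(0,0,255))
cv2.imwrite('pics/s7.png',big)
E
```

```text
time: 30.88
tool_pos: [0.4462, 0.2742, 0.0924]
tcp_rot: [-3.139, 0.134, -0.0]
wrist_force: [0.3, 0.9, -2.8]
width: 0.176
grip_force: 88.7
pos [0.4462 0.2742 0.0924] yaw -0.0852 tilt [0.0002 0.0002 0.    ] q6 2.16 w 0.176 t 30.875
turn first -0.0028 then d [-0.0003 -0.0004 -0.0001]
[[576, 81], [628, 291], [52, 370], [49, 147]]
[[579, 127], [631, 338], [66, 418], [61, 195]]
```

View pics/s7.png

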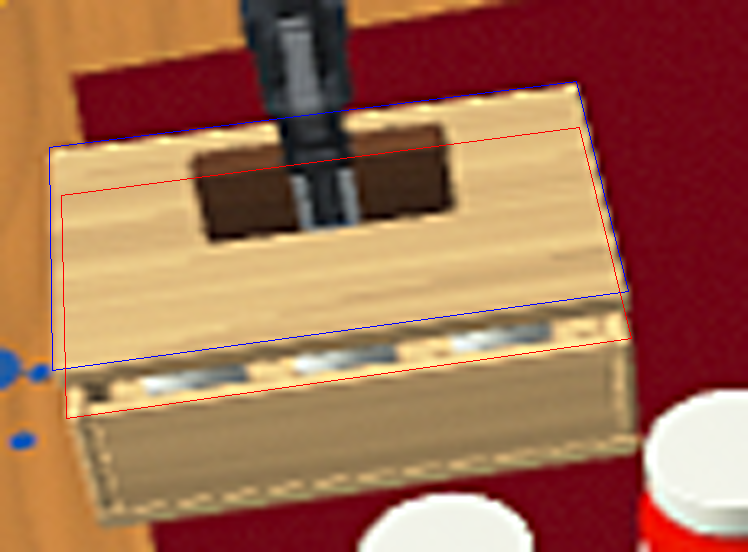

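Both predicted outlines match the picture: the lid edge at (52,370)–(628,291) and the case rim at (66,418)–(631,338). The lid is aligned and level with a gap of about 15 mm, so I'm handing in.

```bash
python3 -c "
from workcell import bot, read_camera, camera_info
print(bot.finish_job())"
```

```text
the job is handed in; nothing more can be done
None
```

Three pots are upright in the case, the fourth is still on the table, and I handed the job in at about 31 s with the lid gripped, level and lined up about 15 mm above the rim; nothing appeared disturbed in the pictures I took, but I got no verdict back.

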